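Angle a heat-sink bar past the guide post into its docking bay

ROBOT

A 6-joint arm with a two-finger parallel gripper is mounted at the origin on a cart in front of the work surface, level with it; the furniture and walls round the work are solid. World frame = base frame: x ahead of the robot, y to its left, z up, the work surface at z = 0. Lengths are in mm, angles in degrees, forces in N, time in s.
With the tool pointing down it reaches from about 300 to 850 mm from the base axis. Payload 4.2 kg.
Tool frame: the origin (TCP) lies midway between the tips of the shut fingers; the grasp point (between the pads) lies 19 mm behind it (env.grip_point_offset is the distance from the TCP to the grasp point, in mm); z points along the fingers, x is the direction in which the jaws open and shut, and the axes are right-handed (so a half turn about z gives the same grasp; the last joint's range is limited). The gripper opens to 91 mm and grips with 3 to 60 N. Pads are 32 mm wide; open, the fingers measure 118 mm over their backs; the gripper's body (76 mm by 178 mm) begins 60 mm behind the grasp point.
Start: joints at [68.468, 18.312, 89.639, -0, 72.044, -1.146], TCP at [200.299, 539.002, 213.976] pointing down, gripper open.
Joint ranges: [-177.97, 177.97], [-48.28, 115.42], [12.27, 149.76], [-77.06, 257.06], [2.81, 150.46], [-146.56, 146.56]. Speed limits (degrees/s): [147.25, 147.25, 180, 180, 180, 180].

INTERFACE

Orientations are given as [roll, pitch, yaw] about the fixed x, y, z axes, in that order (R = Rz(yaw) Ry(pitch) Rx(roll)).
In Python, from workcell import env gives the robot as it stands.
- The arm moves only by the shell command python3 -m pendant 'ROWS' [FORCE]. ROWS is JSON, a list of rows, each an object with "xyz": the shift along the tool's x, y, z in m, a list of three; "roll": the turn about the tool's z in degrees; "jaw": the closure, from 0 (fully open) to 1 (shut). A call has exactly 8 rows; each row is the pose to reach, as a shift and turn from the pose commanded when the call began, along the tool's axes at that moment; what a row does not reach only later rows make up. A row lasts 1/8 s, in which the tool goes at most 62.5 mm and 10.7 degrees, less where a joint would pass 70% of its speed; a pose out of reach is approached as far as the arm can. A call with a gripper value outside its range is refused whole. The fingers move at their own pace and stop on an object; FORCE is the grip in N (left out, the last holds). Time passes only in rows, so rows that repeat a pose let the fingers close, or fill a call up. It gives the time, the measured TCP pose, the force and the opening at its end, in the units of the state.
- env.state(): the state, without advancing time (a new reading comes with each control period).
- env.grab_frame(name): name is "scene" or "top"; returns (picture, depth): 384x512x3 uint8, blue, green, red; 384x512 float32, mm along the optical axis (not along the pixel's ray), 0 where there is no reading.
- env.camera_params(name): a dict with "camera_matrix" (3x3 intrinsics, pixels), "cam_to_world" (4x4, takes a point from camera to world coordinates). Camera axes: x right, y up, looking along -z (the intrinsics and any distortion apply to the point x, -y, -z); pixel columns grow to the right and rows downward; lengths in mm; the calibration is good to about 2 mm. A picture is of the moment at which its call begins. camera_params takes no time and is no camera call.
- env.job_done(): hands the job in, once; it reports no verdict.
The state is a dict: "time_s": time; "qpos": joint angles; "qvel": joint speeds; "effort": joint torques, N m; "ee_pos": TCP position; "ee_rot": TCP orientation; "force": force on the tool from outside, world axes, zero at the start; "torque": the same for the moment, N m; "gripper_width": finger opening in mm.
Only numpy, scipy, OpenCV 4.12 (cv2) and the standard library are available. Lean on these libraries where they do the work, as an engineer would, in place of code of your own. Each camera call takes 0.05 s, during which the arm holds its last target. There are 200 camera calls.

TASK

Push the long finned aluminium bar with the fingertips, first one end and then the other, so that its right-hand end angles in behind the steel guide post and the whole bar then swings into the low grey three-walled bay, lying flush along the bay's back wall. The bar must stay flat on the bench the whole time, never lifted, carried or tipped, and the bottle, the circuit module and the screwdriver nearby must be left where they are.

Things in the scene. Friction and masses are not known exactly. Their poses are not given: they have to be found in the camera images.
- bar: Loose straight extrusion of bare aluminium, fins lengthwise on top, a plain block to the touch: 170 mm long (y axis), 28 wide (x axis), 20 high, about 0.2 kg, ends alike. Origin at the centre of its underside. Starts on the bench in front of the bay (nearer the robot), roughly parallel to its back wall, shifted to its +y side; its +x face looks toward the bay.
- bar_right_end (a point): Centre of the bar's end face at its -y end (robot's right as it starts), 85 mm from the middle of the bar, 10 mm above its underside. This end goes in behind the post.
- bar_left_end (a point): Centre of the bar's end face at its +y end (robot's left), 85 mm from the middle of the bar, 10 mm above its underside. This end swings in last.
- bay: Fixed grey bay, no floor: three walls 24 mm high, 10 mm thick, open toward the robot. Origin on the bench at the middle of the mouth; x into the bay, y along the back wall (to the left). Back wall's inner face at x = 34 mm, side walls' at y = +/-105, their front ends at x = 0. Left wall to post is less than the bar's length: it cannot go in straight. Seated bar's middle: x = 20 mm.
- post: Fixed upright round steel guide post, 14 mm in diameter, 45 mm high, standing in front of the bay's mouth near its -y (right) end, its axis 30 mm in front of the mouth plane and 48 to 58 mm to the right of the bay's middle. Origin at its foot on its axis; axes parallel to the bay's.
- bottle: Bystander: small brown dropper bottle, 33 mm in diameter, 102 mm tall, standing behind the bay's back wall. Origin at the centre of its underside.
- module: Bystander: small flat circuit module, 30 x 62 x 8 mm, lying behind the bay's back wall. Origin at the centre of its underside.
- screwdriver: Bystander: screwdriver, 17 x 158 x 17 mm, long along its y axis, lying on the bench behind the bay's left end. Origin at the centre of its underside.

How it is judged (in metres and radians):
On the way:
1. the bar is angled past the post: its right end is behind the post while its left end is still outside the bay (x of bar_right_end in the frame of post above 0.018 m and y of bar_right_end in the frame of post below 0 m and x of bar_left_end in the frame of bay below -0.005 m), for 0.1 s.
At the end, for the whole second after the job is handed in: The bar lies flat on the bench between the bay's two side walls, both ends within 6 mm of touching the back wall (end centres more than 14 mm inside the mouth plane) and parallel to it within 0.06 rad, at rest (x of each of bar_right_end, bar_left_end in the frame of bay above 0.014 m and y of bar in the frame of bay between -0.025 and 0.025 m and angle between the y axis of bar and the y axis of bay, either way round below 0.06 rad and height (world z) of bar below 0.006 m and angle between bar's own z axis and vertical below 0.08 rad and linear speed of bar below 0.01 m/s and angular speed of bar below 0.05 rad/s).
It fails at once if the bar is lifted off the bench, carried or tipped over (height (world z) of any of bar_right_end, bar_left_end above 0.025 m or angle between bar's own z axis and vertical above 0.3 rad).
It fails at once if the dropper bottle is disturbed (moved more than 15 mm) (distance of bottle from where it was at the start of the episode above 0.015 m).
It fails at once if the small circuit module is disturbed (moved more than 15 mm) (distance of module from where it was at the start of the episode above 0.015 m).
It fails at once if the screwdriver is disturbed (moved more than 15 mm) (distance of screwdriver from where it was at the start of the episode above 0.015 m).
It also fails if it takes over 67 s, if anything falls off the work surface, if the arm or the gripper's body presses on something with over 40 N, if the wrist force passes 120 N, or if a joint passes its speed limit or range.

## Working session

There is one attempt and no reset: what is moved stays moved. The work goes in short steps, Python scripts to look and compute and a shell command to move; the robot and the scene stay as the last step left them, time stands still between calls to the robot, and variables do not carry over. Pictures are saved under pics/ and viewed, about 8 in all and at most 12, crops included, and the job is handed in when it is done.

```bash
mkdir -p pics
cat > h.py <<'E'
import numpy as np, cv2
from workcell import env
def grab(n,f=None):
    im,d=env.grab_frame(n)
    if f: cv2.imwrite('pics/'+f,im)
    return im,d
def pix2w(n,u,v,z):
    p=env.camera_params(n);K=np.array(p['camera_matrix']);T=np.array(p['cam_to_world'])
    r=np.linalg.inv(K)@[u,v,1]; r=T[:3,:3]@[r[0],-r[1],-r[2]]; o=T[:3,3]
    return o+r*(z-o[2])/r[2]
def cloud(n,d):
    p=env.camera_params(n);K=np.array(p['camera_matrix']);T=np.array(p['cam_to_world'])
    v,u=np.indices(d.shape); x=(u-K[0,2])/K[0,0]*d; y=(v-K[1,2])/K[1,1]*d
    P=np.stack([x,-y,-d],-1)@T[:3,:3].T+T[:3,3]; P[d==0]=np.nan
    return P
E
python3 - <<'E'
from h import *
for n in('scene','top'):
    im,d=grab(n,n+'0.png'); p=env.camera_params(n); print(n,p)
    np.save(n+'0.npy',d)
print(env.state())
E
```

```text
scene {'camera_matrix': array([[459.9719902 ,   0.        , 254.85457033],
       [  0.        , 459.9719902 , 195.18481981],
       [  0.        ,   0.        ,   1.        ]]), 'cam_to_world': array([[ 6.64394953e-01,  5.25380757e-01, -5.31558470e-01,
         4.41236633e+01],
       [-7.47378836e-01,  4.65086967e-01, -4.74467058e-01,
        -7.14026435e+02],
       [-2.05494514e-03,  7.12509069e-01,  7.01659892e-01,
         6.67952059e+02],
       [ 0.00000000e+00,  0.00000000e+00,  0.00000000e+00,
         1.00000000e+00]])}
top {'camera_matrix': array([[355.82739751,   0.        , 249.074492  ],
       [  0.        , 355.82739751, 198.82523778],
       [  0.        ,   0.        ,   1.        ]]), 'cam_to_world': array([[-9.42683419e-03,  9.85807281e-01, -1.67616050e-01,
         3.74865541e+02],
       [-9.99887219e-01, -1.12526321e-02, -9.94627687e-03,
        -3.14270549e+02],
       [-1.16912339e-02,  1.67503385e-01,  9.85802177e-01,
         9.01783251e+02],
       [ 0.00000000e+00,  0.00000000e+00,  0.00000000e+00,
         1.00000000e+00]])}
{'time_s': 0.1, 'qpos': array([ 6.84689755e+01,  1.83477125e+01,  8.96948591e+01, -2.17983998e-03,
        7.20425428e+01, -1.14750852e+00]), 'qvel': array([-0.03327389, -0.14060868, -0.17902431, -0.02195692, -0.05777855,
        0.02148717]), 'effort': array([ 5.09462116e-04, -4.13331735e+01, -2.32510364e+01,  7.30563956e-02,
        4.20022616e-02, -5.80627557e-05]), 'ee_pos': array([200.1506562 , 538.60793217, 213.23787741]), 'ee_rot': array([1.79999632e+02, 8.51389340e-02, 6.96171574e+01]), 'force': array([ 0.34352857,  0.79945082, -0.70184202]), 'torque': array([-0.04845363, -0.03027617,  0.05657894]), 'gripper_width': 91.2516605784647}
```

View pics/top0.png

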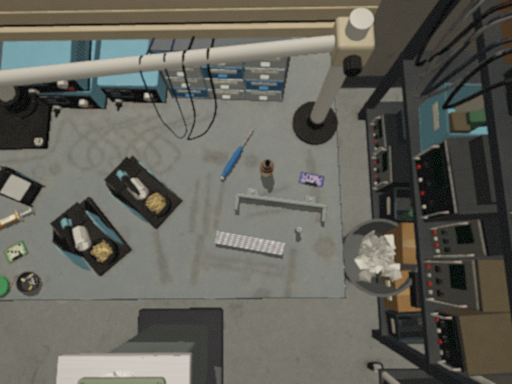

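Run:
```python
import cv2
im=cv2.imread('pics/top0.png');cv2.imwrite('pics/c1.png',cv2.resize(im[180:270,205:345],None,fx=5.7,fy=5.7,interpolation=cv2.INTER_CUBIC))
```

```text
(no output)
```

View pics/c1.png

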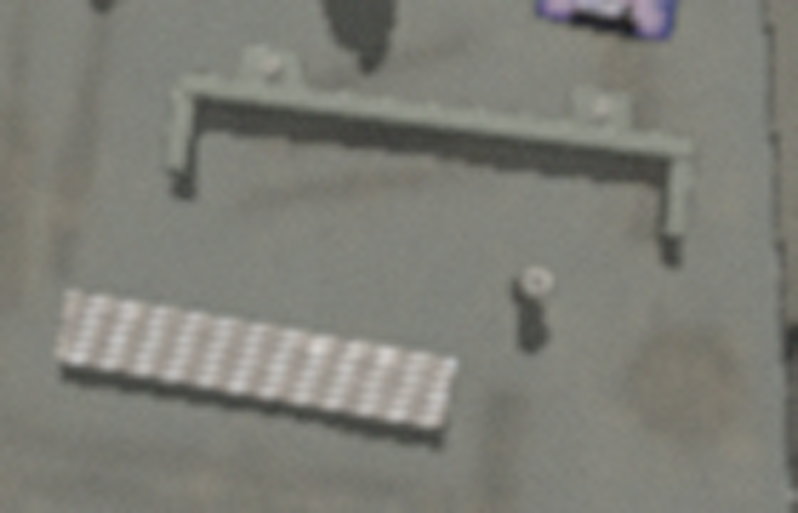

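View pics/scene0.png

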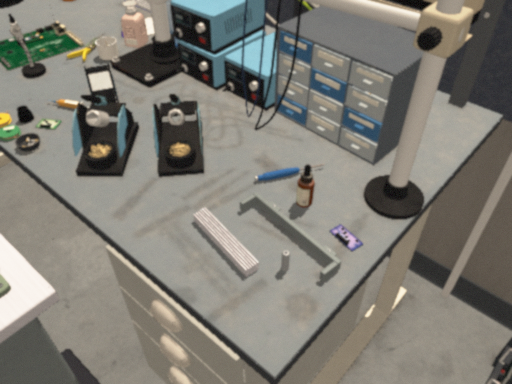

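```bash
cat >> h.py <<'E'
def cr(u,v,z,x0=205,y0=180,f=5.7): return pix2w('top',x0+(u+.5)/f-.5,y0+(v+.5)/f-.5,z)[:2]
E
python3 - <<'E'
from h import *
L=cr(177,170,24);R=cr(676,237,24);print('walls',L,R,np.linalg.norm(L-R))
lb=cr(177,78,24);rb=cr(690,142,24);print('back outer',lb,rb)
yb=(lb-rb);print('ang',np.degrees(np.arctan2(-(L-R)[0],(L-R)[1])),np.degrees(np.arctan2(-yb[0],yb[1])))
P=cr(537,280,45);print('post',P)
B=[cr(*c,20) for c in((68,290),(457,358),(440,430),(57,362))]
print('bar',B,np.mean(B,0)); e=(B[0]+B[3]-B[1]-B[2])/2;print(np.linalg.norm(e),np.degrees(np.arctan2(-e[0],e[1])))
th=np.arctan2(-(L-R)[0],(L-R)[1]);O=(L+R)/2;Rm=np.array([[np.cos(th),-np.sin(th)],[np.sin(th),np.cos(th)]])
print('O',O); 
for p in[P,np.mean(B,0),lb,rb]+B: print((p-O)@Rm)
# depth-based check
d=np.load('top0.npy');C=cloud('top',d)[180:270,205:345].reshape(-1,3)
m=(C[:,2]>14)&(C[:,2]<30);Q=(C[m][:,:2]-O)@Rm
np.set_printoptions(suppress=True,precision=1)
b=Q[(Q[:,0]<-20)];print(len(b),b.min(0),b.max(0),b.mean(0))
m=(C[:,2]>33)&(C[:,2]<60);Q=(C[m][:,:2]-O)@Rm;print(Q)
E
```

```text
walls [ 497.74871622 -271.69826758] [ 466.0548941  -487.93515893] 218.54722954507102
back outer [ 538.63907229 -271.8250302 ] [ 507.61144805 -495.87619006]
ang -8.338464607968179 -7.88443302128018
post [ 446.30170791 -424.48764999]
bar [array([ 446.1596169 , -223.91311905]), array([ 415.09366464, -392.13319603]), array([ 384.47796594, -384.04340914]), array([ 415.09811184, -219.33585892])] [ 415.20733983 -304.85639579]
169.29706115614457 -10.496940165491864
O [ 481.90180516 -379.81671325]
[-28.74555606 -49.36144771]
[-76.86019565  64.49582332]
[ 40.47647318 115.07813089]
[  42.26885735 -111.1041475 ]
[-57.97355788 149.07213453]
[-64.31574648 -21.87482898]
[-95.78098077 -18.31046506]
[-89.37049747 149.09645278]
451 [-92.4 -52.9] [-27.7 149.1] [-75.1  62.6]
[[-24.9 -45. ]
 [-24.8 -47.1]
 [-24.4 -49.6]
 [-24.1 -51.9]
 [-23.6 -54.5]
 [-27.6 -44.9]
 [-27.6 -46.9]
 [-27.  -49.6]
 [-26.6 -52.1]
 [-26.3 -54.4]
 [-29.7 -43.5]
 [-29.9 -45.3]
 [-29.7 -47.5]
 [-29.5 -49.8]
 [-29.2 -52.1]
 [-28.7 -54.7]
 [-32.3 -45.6]
 [-32.2 -47.7]
 [-31.6 -50.4]
 [-31.6 -52.3]
 [-30.8 -55.4]
 [-34.  -46.6]
 [-34.3 -48.3]
 [-33.9 -50.8]
 [-33.8 -52.8]]
```

```bash
cat >> h.py <<'E'
O=np.array([481.5,-379.8]);TH=np.radians(-8.2)
Rm=np.array([[np.cos(TH),-np.sin(TH)],[np.sin(TH),np.cos(TH)]])
def b2w(x,y): return Rm@[x,y]+O
def w2b(p): return Rm.T@(np.asarray(p)[:2]-O)
def row(w,z,yaw=None):
    from scipy.spatial.transform import Rotation as R
    s=env.state();T=R.from_euler('xyz',s['ee_rot'],degrees=True).as_matrix()
    d=T.T@(np.array([w[0],w[1],z])-s['ee_pos'])/1000
    r=None if yaw is None else (s['ee_rot'][2]-yaw+180)%360-180
    print('row',np.round(d,4),'roll',r)
def brow(x,y,z,byaw=None): # byaw: tool x rel. bay -y direction
    row(b2w(x,y),z,None if byaw is None else byaw-90-8.2)
E
python3 - <<'E'
from h import *
row((340,130),270,-14);print(b2w(-125,20))
print('bottle',w2b(pix2w('top',267,176,0)))
E
```

```text
row [-0.3344  0.2734 -0.0563] roll 83.61715736164251
[ 360.63054981 -342.17585867]
bottle [101.2932797   42.37832676]
```

```bash
python3 -m pendant '[{"xyz":[-0.042,0.034,-0.02],"roll":10,"jaw":1},{"xyz":[-0.084,0.068,-0.04],"roll":20,"jaw":1},{"xyz":[-0.125,0.102,-0.056],"roll":31,"jaw":1},{"xyz":[-0.167,0.137,-0.056],"roll":42,"jaw":1},{"xyz":[-0.209,0.171,-0.056],"roll":52,"jaw":1},{"xyz":[-0.251,0.205,-0.056],"roll":63,"jaw":1},{"xyz":[-0.293,0.239,-0.056],"roll":73,"jaw":1},{"xyz":[-0.334,0.273,-0.056],"roll":83.6,"jaw":1}]'
python3 - <<'E'
from h import *
brow(-125,20,120,0)
E
```

```text
time_s: 1.1
ee_pos: [339.9, 129.1, 269.8]
ee_rot: [-180.0, -0.0, -14.3]
force: [0.6, 0.2, -0.7]
gripper_width: 14.1
row [0.1366 0.4515 0.1498] roll 83.8882242101098
```

```bash
python3 -m pendant '[{"xyz":[0.017,0.056,0],"roll":10.5,"jaw":1},{"xyz":[0.034,0.112,0],"roll":21,"jaw":1},{"xyz":[0.051,0.169,0],"roll":31.5,"jaw":1},{"xyz":[0.068,0.225,0],"roll":42,"jaw":1},{"xyz":[0.085,0.282,0],"roll":52,"jaw":1},{"xyz":[0.102,0.338,0],"roll":63,"jaw":1},{"xyz":[0.119,0.395,0],"roll":73.5,"jaw":1},{"xyz":[0.137,0.4515,0],"roll":83.9,"jaw":1}]'
python3 - <<'E'
from h import *
brow(-125,20,8,0)
E
```

```text
time_s: 2.1
ee_pos: [363.2, -342.3, 269.6]
ee_rot: [180.0, 0.0, -98.3]
force: [0.3, 0.3, 0.7]
gripper_width: 0.3
row [0.0004 0.0026 0.2616] roll -0.07367156917189277
```

```bash
python3 -m pendant '[{"xyz":[0,0.003,0.045],"roll":0,"jaw":1},{"xyz":[0,0.003,0.09],"roll":0,"jaw":1},{"xyz":[0,0.003,0.135],"roll":0,"jaw":1},{"xyz":[0,0.003,0.18],"roll":0,"jaw":1},{"xyz":[0,0.003,0.215],"roll":0,"jaw":1},{"xyz":[0,0.003,0.245],"roll":0,"jaw":1},{"xyz":[0,0.003,0.257],"roll":0,"jaw":1},{"xyz":[0,0.003,0.2615],"roll":0,"jaw":1}]'
python3 - <<'E'
from h import *
s=env.state();print(w2b(s['ee_pos']))
im,d=grab('top','t1.png')
cv2.imwrite('pics/c2.png',cv2.resize(im[180:270,205:345],None,fx=5.7,fy=5.7,interpolation=cv2.INTER_CUBIC))
E
```

```text
time_s: 3.1
ee_pos: [360.7, -340.0, 8.1]
ee_rot: [180.0, 0.0, -97.9]
force: [0.1, 0.5, -0.4]
gripper_width: 0.5
[-125.22346255   22.17811475]
```

View pics/c2.png

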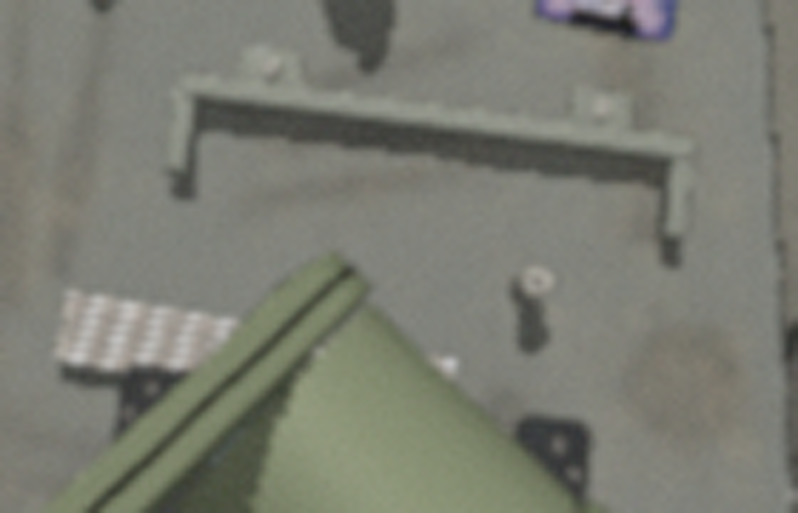

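```bash
python3 -m pendant '[{"xyz":[0,-0.006,0],"roll":0,"jaw":1},{"xyz":[0,-0.012,0],"roll":0,"jaw":1},{"xyz":[0,-0.016,0],"roll":0,"jaw":1},{"xyz":[0,-0.020,0],"roll":0,"jaw":1},{"xyz":[0,-0.024,0],"roll":0,"jaw":1},{"xyz":[0,-0.028,0],"roll":0,"jaw":1},{"xyz":[0,-0.032,0],"roll":0,"jaw":1},{"xyz":[0,-0.036,0],"roll":0,"jaw":1}]'
python3 -m pendant '[{"xyz":[0,-0.004,0],"roll":0,"jaw":1},{"xyz":[0,-0.008,0],"roll":0,"jaw":1},{"xyz":[0,-0.012,0],"roll":0,"jaw":1},{"xyz":[0,-0.016,0],"roll":0,"jaw":1},{"xyz":[0,-0.019,0],"roll":0,"jaw":1},{"xyz":[0,-0.021,0],"roll":0,"jaw":1},{"xyz":[0,-0.022,0],"roll":0,"jaw":1},{"xyz":[0,-0.022,0],"roll":0,"jaw":1}]'
python3 -m pendant '[{"xyz":[0,0.02,0],"roll":0,"jaw":1},{"xyz":[0,0.05,-0.03],"roll":0,"jaw":1},{"xyz":[0,0.09,-0.06],"roll":0,"jaw":1},{"xyz":[-0.04,0.12,-0.09],"roll":0,"jaw":1},{"xyz":[-0.08,0.12,-0.1],"roll":0,"jaw":1},{"xyz":[-0.12,0.12,-0.1],"roll":0,"jaw":1},{"xyz":[-0.16,0.10,-0.1],"roll":0,"jaw":1},{"xyz":[-0.20,0.08,-0.1],"roll":0,"jaw":1}]'
cat >> h.py <<'E'
def seebar(show=None):
    im,d=grab('top'); C=cloud('top',d); Q=(C[...,:2]-O)@Rm
    m=(C[...,2]>13)&(C[...,2]<28)&(Q[...,0]>-140)&(Q[...,0]<33)&(abs(Q[...,1]-40)<143)
    s=im.astype(int); m&=(s[...,1]>125)  # bright aluminium
    n,l,st,c=cv2.connectedComponentsWithStats(m.astype(np.uint8)); k=1+np.argmax(st[1:,4])
    v,u=np.nonzero(l==k); p=Q[v,u].astype(np.float32)
    (cx,cy),wh,a=cv2.minAreaRect(p); w=p-p.mean(0); e=np.linalg.svd(w,full_matrices=False)[2][0]; e*=np.sign(e[1])
    c=np.array([cx,cy]); phi=np.degrees(np.arctan2(-e[0],e[1]))
    print('bar centre',c.round(1),'wh',np.round(wh,1),'phi',round(float(phi),1),'R',(c-85*e).round(1),'L',(c+85*e).round(1),len(p))
    if show: cv2.imwrite('pics/'+show,cv2.resize(im[180:270,205:345],None,fx=5.7,fy=5.7,interpolation=cv2.INTER_CUBIC))
E
python3 - <<'E'
from h import *
print(w2b(env.state()['ee_pos']),env.state()['ee_pos']);seebar('c3.png')
E
```

```text
time_s: 4.15
ee_pos: [396.6, -344.9, 8.4]
ee_rot: [180.0, 0.0, -97.9]
force: [-1.2, 0.2, 1.5]
gripper_width: 0.4
time_s: 5.15
ee_pos: [418.3, -348.0, 8.4]
ee_rot: [-180.0, 0.0, -97.9]
force: [-0.5, -0.2, -0.6]
gripper_width: 0.3
time_s: 6.15
ee_pos: [367.2, -137.8, 108.9]
ee_rot: [-179.9, -0.0, -97.9]
force: [1.1, -1.0, -0.3]
gripper_width: 0.4
[-147.67067802  223.19943722] [ 367.17377062 -137.82039095  108.89873454]
bar centre [-45.4  67.6] wh [ 28.2 168.8] phi 17.2 R [-20.3 -13.6] L [-70.6 148.8] 481
```

View pics/c3.png

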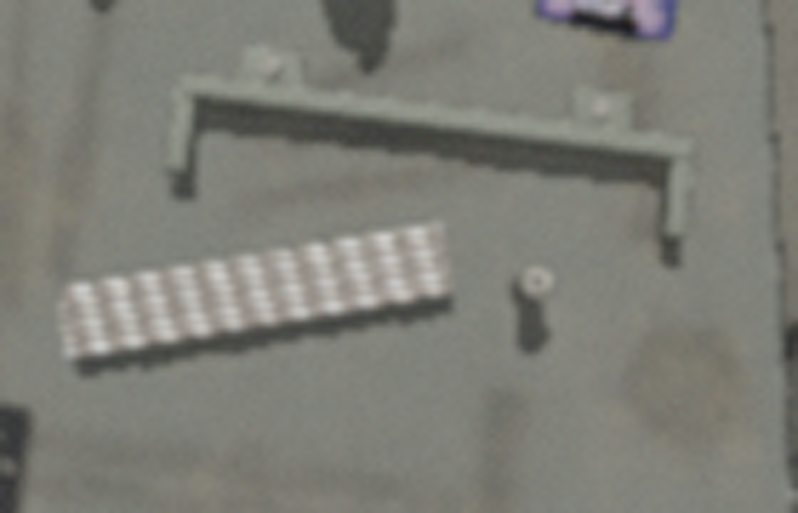

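```bash
python3 -m pendant '[{"xyz":[0.05,0,0],"roll":0,"jaw":1},{"xyz":[0.1,-0.02,0],"roll":0,"jaw":1},{"xyz":[0.15,-0.04,0],"roll":0,"jaw":1},{"xyz":[0.2,-0.05,0],"roll":0,"jaw":1},{"xyz":[0.2,-0.055,0.03],"roll":0,"jaw":1},{"xyz":[0.2,-0.055,0.06],"roll":0,"jaw":1},{"xyz":[0.2,-0.055,0.09],"roll":0,"jaw":1},{"xyz":[0.2,-0.055,0.1],"roll":0,"jaw":1}]'
python3 -m pendant '[{"xyz":[0,-0.008,0],"roll":0,"jaw":1},{"xyz":[0,-0.016,0],"roll":0,"jaw":1},{"xyz":[0,-0.022,0],"roll":0,"jaw":1},{"xyz":[0,-0.026,0],"roll":0,"jaw":1},{"xyz":[0,-0.029,0],"roll":0,"jaw":1},{"xyz":[0,-0.0305,0],"roll":0,"jaw":1},{"xyz":[0,-0.0305,0],"roll":0,"jaw":1},{"xyz":[0,-0.0305,0],"roll":0,"jaw":1}]'
python3 -m pendant '[{"xyz":[0,0.02,0],"roll":-5,"jaw":1},{"xyz":[0,0.05,-0.03],"roll":-10,"jaw":1},{"xyz":[0,0.09,-0.06],"roll":-15,"jaw":1},{"xyz":[-0.04,0.12,-0.09],"roll":-20,"jaw":1},{"xyz":[-0.08,0.12,-0.1],"roll":-20,"jaw":1},{"xyz":[-0.12,0.12,-0.1],"roll":-20,"jaw":1},{"xyz":[-0.16,0.10,-0.1],"roll":-20,"jaw":1},{"xyz":[-0.20,0.08,-0.1],"roll":-20,"jaw":1}]'
python3 - <<'E'
from h import *
print(w2b(env.state()['ee_pos']),env.state()['ee_pos']);seebar()
E
```

```text
time_s: 7.2
ee_pos: [392.5, -343.9, 6.9]
ee_rot: [179.9, 0.1, -97.9]
force: [-0.2, -0.8, 0.1]
gripper_width: 0.6
time_s: 8.2
ee_pos: [423.6, -348.7, 8.4]
ee_rot: [-180.0, 0.0, -97.9]
force: [-0.7, 0.1, -0.4]
gripper_width: 0.1
time_s: 9.2
ee_pos: [372.5, -138.5, 108.8]
ee_rot: [-179.9, -0.0, -77.9]
force: [0.8, -0.8, 0.4]
gripper_width: 0.5
[-142.2806894   223.25288662] [ 372.51627668 -138.53625633  108.82104973]
bar centre [-42.   68.7] wh [ 28.  168.7] phi 19.6 R [-13.5 -11.3] L [-70.6 148.8] 488
```

Run:
```python
from h import *
brow(-81.8,180.4,8,19.6)
```

```text
row [ 0.0638 -0.038   0.101 ] roll 0.7876974286488974
```

```bash
python3 -m pendant '[{"xyz":[0.03,-0.018,0],"roll":0.8,"jaw":1},{"xyz":[0.063,-0.038,0],"roll":0.8,"jaw":1},{"xyz":[0.063,-0.038,0.03],"roll":0.8,"jaw":1},{"xyz":[0.063,-0.038,0.06],"roll":0.8,"jaw":1},{"xyz":[0.063,-0.038,0.085],"roll":0.8,"jaw":1},{"xyz":[0.063,-0.038,0.097],"roll":0.8,"jaw":1},{"xyz":[0.063,-0.038,0.101],"roll":0.8,"jaw":1},{"xyz":[0.063,-0.038,0.101],"roll":0.8,"jaw":1}]'
python3 -m pendant '[{"xyz":[0.008,0,0],"roll":0,"jaw":1},{"xyz":[0.014,0,0],"roll":0,"jaw":1},{"xyz":[0.020,0,0],"roll":0,"jaw":1},{"xyz":[0.026,0,0],"roll":0,"jaw":1},{"xyz":[0.032,0,0],"roll":0,"jaw":1},{"xyz":[0.038,0,0],"roll":0,"jaw":1},{"xyz":[0.044,0,0],"roll":0,"jaw":1},{"xyz":[0.050,0,0],"roll":0,"jaw":1}]'
python3 - <<'E'
from h import *
print(w2b(env.state()['ee_pos']));seebar('c4.png')
E
```

```text
time_s: 10.25
ee_pos: [422.6, -193.5, 7.9]
ee_rot: [-179.9, -0.0, -78.7]
force: [0.3, -0.7, 0.4]
gripper_width: 0.4
time_s: 11.25
ee_pos: [432.0, -242.6, 7.4]
ee_rot: [180.0, 0.0, -78.7]
force: [-0.1, 1.8, 1.3]
gripper_width: 0.4
[-68.54367503 128.75169846]
bar centre [-18.6   0.4] wh [28.1 85.9] phi 20.0 R [ 10.5 -79.5] L [-47.7  80.3] 244
```

View pics/c4.png

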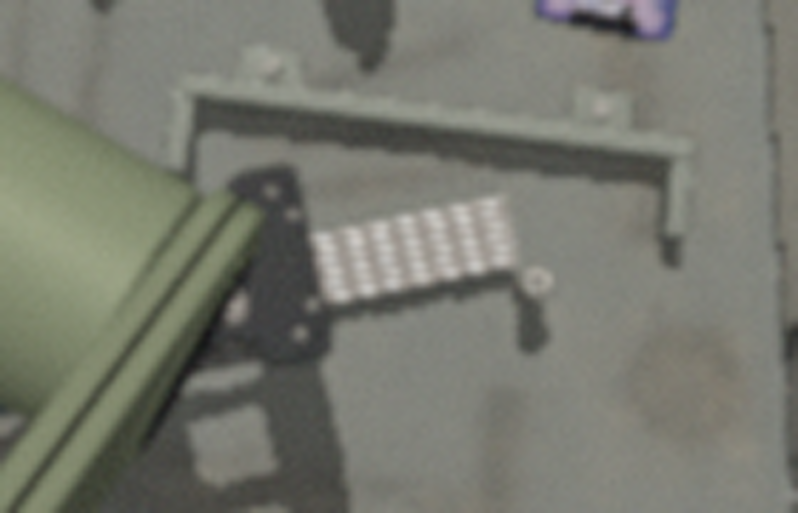

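```bash
python3 -m pendant '[{"xyz":[0.006,0,0],"roll":0,"jaw":1},{"xyz":[0.012,0,0],"roll":0,"jaw":1},{"xyz":[0.018,0,0],"roll":0,"jaw":1},{"xyz":[0.024,0,0],"roll":0,"jaw":1},{"xyz":[0.030,0,0],"roll":0,"jaw":1},{"xyz":[0.036,0,0],"roll":0,"jaw":1},{"xyz":[0.042,0,0],"roll":0,"jaw":1},{"xyz":[0.046,0,0],"roll":0,"jaw":1}]'
python3 -m pendant '[{"xyz":[0,0,0],"roll":0,"jaw":1},{"xyz":[-0.01,0,0],"roll":0,"jaw":1},{"xyz":[-0.03,0.0,-0.02],"roll":5,"jaw":1},{"xyz":[-0.06,0.02,-0.05],"roll":10,"jaw":1},{"xyz":[-0.09,0.04,-0.09],"roll":20,"jaw":1},{"xyz":[-0.09,0.08,-0.1],"roll":20,"jaw":1},{"xyz":[-0.09,0.12,-0.1],"roll":20,"jaw":1},{"xyz":[-0.09,0.14,-0.1],"roll":20,"jaw":1}]'
python3 - <<'E'
from h import *
print(w2b(env.state()['ee_pos']),env.state()['ee_rot']);seebar('c5.png')
E
```

```text
time_s: 12.3
ee_pos: [441.1, -287.8, 7.4]
ee_rot: [-180.0, 0.0, -78.7]
force: [0.3, 0.1, -0.4]
gripper_width: 0.0
time_s: 13.3
ee_pos: [284.0, -225.5, 107.5]
ee_rot: [180.0, 0.0, -98.7]
force: [0.9, -0.3, -0.1]
gripper_width: 0.5
[-217.45223867  124.52503462] [ 1.79984078e+02  5.54446327e-03 -9.86893732e+01]
bar centre [-16.9  -3.5] wh [ 28.4 168.3] phi 19.4 R [ 11.3 -83.7] L [-45.2  76.7] 479
```

View pics/c5.png

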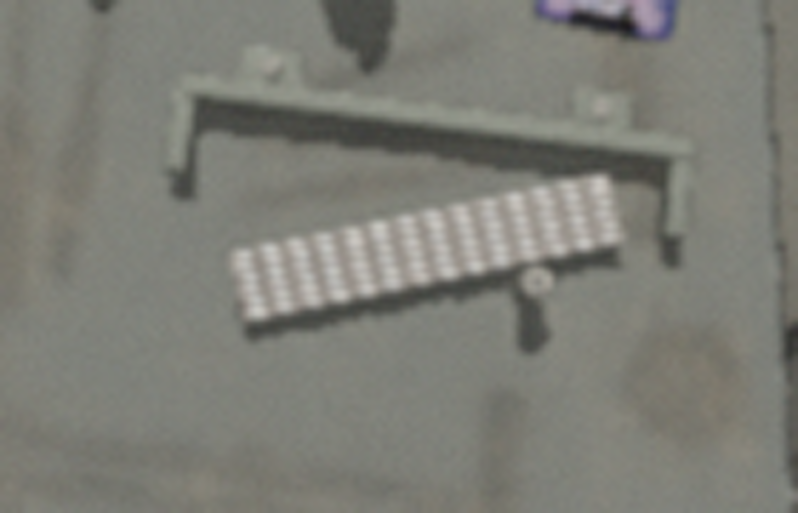

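Run:
```python
from h import *
brow(-78,5,8,0)
```

```text
row [ 0.1184 -0.1425  0.0989] roll -0.505793583998809
```

```bash
python3 -m pendant '[{"xyz":[0.03,-0.035,0],"roll":-0.5,"jaw":0.47},{"xyz":[0.06,-0.07,0],"roll":-0.5,"jaw":0.47},{"xyz":[0.09,-0.105,0],"roll":-0.5,"jaw":0.47},{"xyz":[0.118,-0.1425,0],"roll":-0.5,"jaw":0.47},{"xyz":[0.118,-0.1425,0.04],"roll":-0.5,"jaw":0.47},{"xyz":[0.118,-0.1425,0.08],"roll":-0.5,"jaw":0.47},{"xyz":[0.118,-0.1425,0.095],"roll":-0.5,"jaw":0.47},{"xyz":[0.118,-0.1425,0.099],"roll":-0.5,"jaw":0.47}]'
python3 -m pendant '[{"xyz":[0,-0.006,0],"roll":0,"jaw":0.47},{"xyz":[0,-0.012,0],"roll":0,"jaw":0.47},{"xyz":[0,-0.018,0],"roll":0,"jaw":0.47},{"xyz":[0,-0.024,0],"roll":0,"jaw":0.47},{"xyz":[0,-0.030,0],"roll":0,"jaw":0.47},{"xyz":[0,-0.035,0],"roll":0,"jaw":0.47},{"xyz":[0,-0.040,0],"roll":0,"jaw":0.47},{"xyz":[0,-0.044,0],"roll":0,"jaw":0.47}]'
python3 - <<'E'
from h import *
print(w2b(env.state()['ee_pos']),env.state()['ee_rot']);seebar('c6.png')
E
```

```text
time_s: 14.35
ee_pos: [409.4, -364.3, 8.0]
ee_rot: [180.0, 0.0, -98.2]
force: [-0.3, -0.4, -0.1]
gripper_width: 48.6
time_s: 15.35
ee_pos: [453.0, -371.0, 8.3]
ee_rot: [180.0, 0.0, -98.2]
force: [-2.1, 0.3, 0.4]
gripper_width: 48.5
[-29.46601235   4.614975  ] [ 1.79997700e+02  9.80350743e-03 -9.81853863e+01]
bar centre [ 25.7 110.7] wh [13.   7.7] phi 78.3 R [108.9  93.5] L [-57.6 128. ] 18
```

View pics/c6.png

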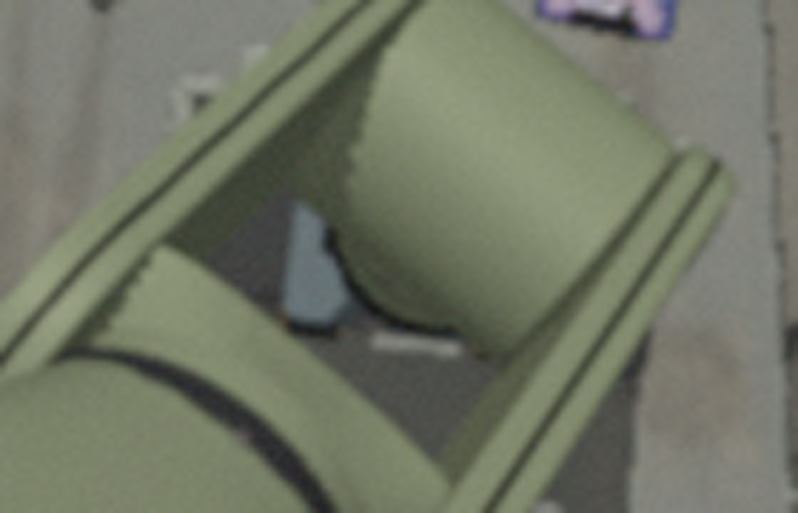

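```bash
python3 -m pendant '[{"xyz":[0,-0.003,0],"roll":0,"jaw":0.47},{"xyz":[0,-0.006,0],"roll":0,"jaw":0.47},{"xyz":[0,-0.009,0],"roll":0,"jaw":0.47},{"xyz":[0,-0.012,0],"roll":0,"jaw":0.47},{"xyz":[0,-0.014,0],"roll":0,"jaw":0.47},{"xyz":[0,-0.0155,0],"roll":0,"jaw":0.47},{"xyz":[0,-0.0165,0],"roll":0,"jaw":0.47},{"xyz":[0,-0.017,0],"roll":0,"jaw":0.47}]'
```

```text
time_s: 16.4
ee_pos: [469.5, -373.4, 8.4]
ee_rot: [180.0, 0.0, -98.2]
force: [-1.4, 0.9, -0.7]
gripper_width: 48.1
```

Run:
```python
from h import *
print(w2b(env.state()['ee_pos']))
im,d=grab('scene'); cv2.imwrite('pics/s6.png',cv2.resize(im[170:300,180:380],None,fx=4,fy=4,interpolation=cv2.INTER_CUBIC))
```

```text
[-12.76663417   4.60762416]
```

View pics/s6.png

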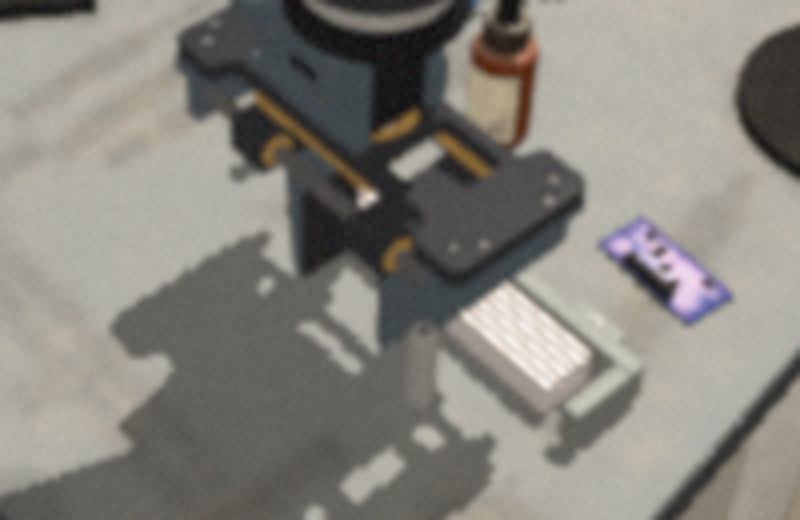

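The scene crop shows the bar's right end inside the bay (end face at about 570,385), with a small gap left to the back wall. The bottle and module are untouched. I'll push on gently.

```bash
python3 -m pendant '[{"xyz":[0,-0.001,0],"roll":0,"jaw":0.47},{"xyz":[0,-0.0015,0],"roll":0,"jaw":0.47},{"xyz":[0,-0.002,0],"roll":0,"jaw":0.47},{"xyz":[0,-0.0025,0],"roll":0,"jaw":0.47},{"xyz":[0,-0.003,0],"roll":0,"jaw":0.47},{"xyz":[0,-0.0032,0],"roll":0,"jaw":0.47},{"xyz":[0,-0.0032,0],"roll":0,"jaw":0.47},{"xyz":[0,-0.0032,0],"roll":0,"jaw":0.47}]'
```

```text
time_s: 17.45
ee_pos: [471.5, -373.7, 8.4]
ee_rot: [179.9, 0.0, -98.2]
force: [-5.5, -0.6, 2.8]
gripper_width: 48.4
```

```bash
python3 -m pendant '[{"xyz":[0,-0.0005,0],"roll":0,"jaw":0.47},{"xyz":[0,-0.001,0],"roll":0,"jaw":0.47},{"xyz":[0,-0.0015,0],"roll":0,"jaw":0.47},{"xyz":[0,-0.0015,0],"roll":0,"jaw":0.47},{"xyz":[0,-0.0015,0],"roll":0,"jaw":0.47},{"xyz":[0,-0.0015,0],"roll":0,"jaw":0.47},{"xyz":[0,-0.0015,0],"roll":0,"jaw":0.47},{"xyz":[0,-0.0015,0],"roll":0,"jaw":0.47}]'
```

```text
time_s: 18.45
ee_pos: [471.5, -373.7, 8.4]
ee_rot: [179.7, 0.0, -98.1]
force: [-8.2, -0.7, 5.9]
gripper_width: 48.7
```

Blocked at the same position while the force rises, so the bar is against the wall. I'll retreat and check.

```bash
python3 -m pendant '[{"xyz":[0,0.005,0],"roll":0,"jaw":0.47},{"xyz":[0,0.02,0],"roll":0,"jaw":0.47},{"xyz":[0,0.045,0],"roll":0,"jaw":0.47},{"xyz":[0,0.06,-0.04],"roll":0,"jaw":0.47},{"xyz":[-0.04,0.09,-0.08],"roll":0,"jaw":0.47},{"xyz":[-0.08,0.12,-0.1],"roll":0,"jaw":0.47},{"xyz":[-0.12,0.15,-0.1],"roll":0,"jaw":0.47},{"xyz":[-0.12,0.17,-0.1],"roll":0,"jaw":0.47}]'
python3 - <<'E'
from h import *
seebar('c7.png')
E
```

```text
time_s: 19.45
ee_pos: [321.1, -228.7, 108.5]
ee_rot: [-180.0, 0.0, -98.0]
force: [0.7, -0.6, 0.5]
gripper_width: 48.7
bar centre [20.  -8.9] wh [ 25.6 169.4] phi 0.2 R [ 20.3 -93.9] L [19.8 76.1] 456
```

View pics/c7.png

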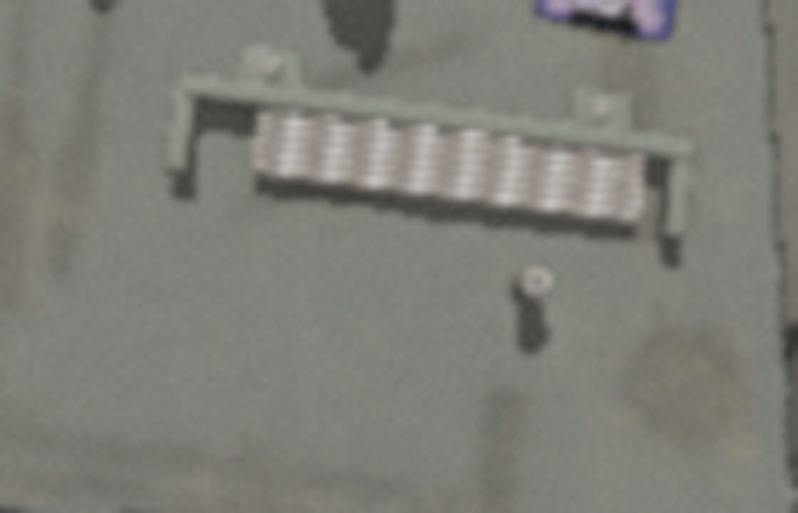

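The bar lies flush along the back wall: both ends at about x = 20 mm, middle at y = -9 mm, 0.2° off parallel.

```bash
python3 -c "
from workcell import env
env.job_done()"
```

```text
the job is handed in; nothing more can be done
```

The bar is seated flush along the bay's back wall, and I handed the job in at about 19.5 s. `job_done` reports no verdict, so everything below comes from my own camera and force readings.

- **How it went:** I pushed the front face near the right end to angle the bar about 19.5°, in two pushes. I then pushed the left end face so the right end slid in behind the post. Last, I swung and squared the bar in with two spread fingertips. The bar was pushed along the bench throughout and never gripped or lifted.
- **Angled past the post:** before the swing, the right end was about 41 mm behind the post axis and 34 mm to its right. The left end was still 45 mm outside the mouth.
- **Final position:** the right end is at x = 20.3 mm and the left end at 19.8 mm, against a limit of 14 mm. The bar's middle is at y = -8.9 mm, and it is 0.2° off parallel.
- **Seating:** on the last push the fingers stopped moving while the force rose to about 8 N along the push, so the bar is against the wall.
- **Bystanders:** the bottle and module looked unmoved in the last pictures. I did not look at the screwdriver again after the start, but no push went near it.

No check failed or disagreed. Two automatic bar readings were taken with the gripper covering part or all of the bar. I worked the partial one out by hand and ignored the other.

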